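# Load the nut chopper with a scoop and hold its pulse lever at the third click

## Robot

A 6-joint arm with a two-finger parallel gripper is mounted at the origin on a cart in front of the work surface, level with it; the furniture and walls round the work are solid. World frame = base frame: x ahead of the robot, y to its left, z up, the work surface at z = 0. Lengths are in m, angles in rad, forces in N, time in s.
With the tool pointing down it reaches from about 0.25 to 0.775 m from the base axis. Payload 4 kg.
Tool frame: the origin (TCP) lies at the very end of the fingers, on their centre line; the grasp point (between the pads) lies 19 mm behind it; z points along the fingers, y is the line along which they close (so a half turn about z gives the same grasp; the last joint's range is limited). The gripper opens to 94 mm and grips with 3 to 60 N. Pads are 16 mm wide; open, the fingers measure 119 mm over their backs; the gripper's body (75 mm by 177 mm) begins 78 mm behind the grasp point.
Start: joints at [1.105, 0.087, 1.371, -0, 1.684, -0.103], TCP at [0.195, 0.514, 0.181] pointing down, gripper open.
Joint ranges: [-3.1, 3.1], [-0.76, 2.03], [0.27, 2.55], [-1.08, 4.22], [0.17, 2.65], [-2.57, 2.57]. Speed limits (rad/s): [2.79, 2.79, 3.14, 3.14, 3.14, 3.14].

## Interface

Orientations are given as [roll, pitch, yaw] about the fixed x, y, z axes, in that order (R = Rz(yaw) Ry(pitch) Rx(roll)).
In Python, from bench import robot gives the robot as it stands. The module is installed in compiled form; this text tells all that it offers.
- The arm moves only by the tool move_arm, never from a script. Its argument "deltas" is one flat list of numbers, 7 for each row, row after row: the turn, a rotation vector about the tool's x, y, z in rad, then the shift along the tool's x, y, z in cm, then the closure, from -1 (fully open) to 1 (shut). A call has 1 to 8 rows; each row is the pose to reach, as a shift and turn from the pose commanded when the call began, along the tool's axes at that moment; what a row does not reach only later rows make up. A row lasts 1/10 s, in which the tool goes at most 50 mm and 8.59 degrees, less where a joint would pass 70% of its speed; a pose out of reach is approached as far as the arm can. A call with a gripper value outside its range is refused whole. The fingers move at their own pace and stop on an object; the grip force is fixed at half the most. Time passes only in rows, so rows that repeat a pose let the fingers close. It gives the time, the measured TCP pose, the force, the opening and the grip force at its end, in the units of the state.
- robot.get_obs(): the state, without advancing time (a new reading comes with each control period).
- robot.snapshot(name): name is "scene" or "side" or "wrist"; returns a dict with "image" (400x640x3 uint8, red, green, blue), "depth" (400x640 float32, m along the optical axis (not along the pixel's ray), 0 where there is no reading), "fov_y" (degrees; the focal length in pixels is half the picture's height over the tangent of half this angle, whatever the lens; pixels are square), "cx", "cy" (the principal point, pixels), "origin" and "orientation" of the camera in the world; the wrist camera has in their place "T_tool_cam" (4x4, takes a point from camera to tool coordinates, whose origin is the TCP and whose axes are the flange's). Camera axes: x right, y up, looking along -z (the intrinsics and any distortion apply to the point x, -y, -z); pixel columns grow to the right and rows downward; lengths in m; the calibration is good to about 2 mm. A picture is of the moment at which its call begins: read the wrist's pose just before it.
- robot.close_job(): hands the job in; it is judged then, once.
The state is a dict: "time": time; "joint_positions": joint angles; "qvel": joint speeds; "joint_torque": joint torques, N m; "tool_pos": TCP position; "ee_rot": TCP orientation; "wrist_force": force on the tool from outside, world axes, zero at the start; "wrist_torque": the same for the moment, N m; "width": finger opening in m; "finger_force": force on a finger pad.
Only numpy, scipy, OpenCV 4.12 (cv2) and the standard library are available. Lean on these libraries where they do the work, as an engineer would, in place of code of your own. Each camera call takes 0.05 s, during which the arm holds its last target. There are 200 camera calls.

## Task

Use the scoop to take nuts from the wooden tray and tip at least three of them into the hopper of the nut chopper, then stand the scoop back in the tray and let go of it. Then press the chopper's red spring-return lever down past its first two clicks to the third and finish while holding it there against the spring, not pushed on to its bottom stop. Do not touch the nuts with the fingers, and leave the pepper mill, spice jar, small carton, lemon and garlic where they are.

Things in the scene. Friction and masses are not known exactly. Their poses are not given: they have to be found in the camera images.
- tray: Low open wooden tray of nuts, outside 102 (its x) x 165 (its y) x 28 tall, walls and floor 5 thick (inside 92 x 155, floor top 5 above its underside). Does not slide. Origin: centre of its underside. The nuts lie at its -y end, the scoop stands at its +y end; its y axis points roughly to the robot's left.
- scoop: Flat-bottomed steel scoop, 120 g, stands upright in the tray by itself. Pan 82 wide (its x) x 70 long (its y), floor 2 thick, side and back walls 3 thick, 30 tall (side walls end 18 short of the lip). Open nose points to its -y (to the nuts); lip at y = -35. Origin: centre of the pan's underside. Nose up 10 degrees keeps the nuts in; nose down 40 or more rolls them out over the lip.
- scoop_grip (a point): Point in the middle of the scoop's straight black handle, 48 behind (+y) and 81 above the scoop's origin. The handle is 14 wide (x) x 18, from about 33 to 110 above the underside, rising from the middle of the back wall and leaning 15 degrees backwards (to +y); it goes on 25 beyond this point. Axes as the scoop's.
- nut0: One of five loose round brown nuts, 22 dia, 12 g, smooth, rolls with slight resistance. Origin: its centre.
- nut1: One of five loose round brown nuts, 22 dia, 12 g, smooth, rolls with slight resistance. Origin: its centre.
- nut2: One of five loose round brown nuts, 22 dia, 12 g, smooth, rolls with slight resistance. Origin: its centre.
- nut3: One of five loose round brown nuts, 22 dia, 12 g, smooth, rolls with slight resistance. Origin: its centre.
- nut4: One of five loose round brown nuts, 22 dia, 12 g, smooth, rolls with slight resistance. Origin: its centre.
- chopper: White electric nut chopper, stands firm, 128 deep (its x, from -60 to +68) x 110 wide (y). Origin: centre of its underside; its front (-x, towards the robot) carries a control column 86 tall with the red lever; behind it a square amber hopper, open at the top.
- hopper_rim (a point): Centre of the hopper's open mouth, level with the top of its rim, 105 above the worktop and 13 behind the chopper's origin. Inside the hopper is 98 x 98, straight walls, floor 59 below the rim; outside 112 x 112. Axes as the chopper's.
- hopper_in (a point): Point in the middle of the inside of the hopper, 33 below hopper_rim, 26 above the hopper's floor; a nut lying inside is within 58 of it.
- scoop_pan (a point): Point in the middle of the inside of the scoop's pan, 15 above the scoop's origin; a nut lying in the pan is within 45 of it.
- lever_pad (a point): Point to press: top face of the red paddle lever (42 deep x 46 wide, 12 thick) that stands out 44 from the front of the chopper. 86 in front of the chopper's origin, 75 above the worktop when up; moves with the lever.
- lever (a joint): Travel of the red lever, m: 0 = up (off), grows as it is pressed straight down. It has clicks at 0.012, 0.024 and 0.036 and a bottom stop at 0.046. Spring-return: pushed back from everywhere, with about 4 N at the top to 11 N near the bottom, on top of that rising and falling by 3 N at each click; let go, it jumps up to 0.
- pepper_mill: Bystander: turned wooden pepper mill, 58 dia x 170 tall, at the back. Origin: centre of its underside.
- red_spice: Bystander: small glass spice jar with red lid, 45 dia x 106 tall, behind the tray. Origin: centre of its underside.
- match_box: Bystander: small white-green carton, 33x73x65, at the front edge right of the chopper. Origin: centre of its underside.
- lemon: Bystander: yellow lemon, 83x58x58, at the front left. Origin: centre of its underside.
- garlic: Bystander: garlic bulb, 56 dia, at the front edge right of the chopper. Origin: centre of its underside.

How it is judged:
On the way, in this order (a step that is already met when the one before it is completed fails the run):
1. at least three nuts are lifted in the scoop, clear of the tray (height (world z) of scoop above 0.07 m and (distance between each of nut0, nut1, nut2 and scoop_pan below 0.047 m or distance between each of nut0, nut1, nut3 and scoop_pan below 0.047 m or distance between each of nut0, nut1, nut4 and scoop_pan below 0.047 m or distance between each of nut0, nut2, nut3 and scoop_pan below 0.047 m or distance between each of nut0, nut2, nut4 and scoop_pan below 0.047 m or distance between each of nut0, nut3, nut4 and scoop_pan below 0.047 m or distance between each of nut1, nut2, nut3 and scoop_pan below 0.047 m or distance between each of nut1, nut2, nut4 and scoop_pan below 0.047 m or distance between each of nut1, nut3, nut4 and scoop_pan below 0.047 m or distance between each of nut2, nut3, nut4 and scoop_pan below 0.047 m)), for 0.2 s.
2. at least three nuts are inside the hopper ((distance between each of nut0, nut1, nut2 and hopper_in below 0.06 m or distance between each of nut0, nut1, nut3 and hopper_in below 0.06 m or distance between each of nut0, nut1, nut4 and hopper_in below 0.06 m or distance between each of nut0, nut2, nut3 and hopper_in below 0.06 m or distance between each of nut0, nut2, nut4 and hopper_in below 0.06 m or distance between each of nut0, nut3, nut4 and hopper_in below 0.06 m or distance between each of nut1, nut2, nut3 and hopper_in below 0.06 m or distance between each of nut1, nut2, nut4 and hopper_in below 0.06 m or distance between each of nut1, nut3, nut4 and hopper_in below 0.06 m or distance between each of nut2, nut3, nut4 and hopper_in below 0.06 m)), for 0.3 s.
3. the scoop stands in the tray again, let go (x of scoop in the frame of tray between -0.03 and 0.03 m and y of scoop in the frame of tray between -0.06 and 0.06 m and z of scoop in the frame of tray between -0.005 and 0.035 m and angle between scoop's own z axis and vertical below 0.35 rad and contact force between the fingers and scoop below 0.2 N), for 0.2 s.
4. the lever is held at its third click (value of joint lever between 0.031 and 0.041 m), for 0.5 s.
At the end, for the whole second after the job is handed in: The robot still presses the lever (over 2 N), at rest within 5 mm of its third click; at least three nuts lie in the hopper below its rim; the scoop stands in the tray, let go and at rest (origins within 30 mm in x, 60 mm in y, at most 35 mm up, tilt under 0.35 rad) (all of step 3 and all of step 4 and velocity of joint lever between -0.01 and 0.01 m/s and contact force between any of the fingers, the arm and chopper above 2 N and (distance between each of nut0, nut1, nut2 and hopper_in below 0.06 m or distance between each of nut0, nut1, nut3 and hopper_in below 0.06 m or distance between each of nut0, nut1, nut4 and hopper_in below 0.06 m or distance between each of nut0, nut2, nut3 and hopper_in below 0.06 m or distance between each of nut0, nut2, nut4 and hopper_in below 0.06 m or distance between each of nut0, nut3, nut4 and hopper_in below 0.06 m or distance between each of nut1, nut2, nut3 and hopper_in below 0.06 m or distance between each of nut1, nut2, nut4 and hopper_in below 0.06 m or distance between each of nut1, nut3, nut4 and hopper_in below 0.06 m or distance between each of nut2, nut3, nut4 and hopper_in below 0.06 m) and linear speed of scoop below 0.02 m/s); the arm keeps its last pose, push and grip.
It fails at once if the fingers touch a nut (contact force between the fingers and nut0 above 0.5 N or contact force between the fingers and nut1 above 0.5 N or contact force between the fingers and nut2 above 0.5 N or contact force between the fingers and nut3 above 0.5 N or contact force between the fingers and nut4 above 0.5 N).
It fails at once if a bystander (mill, spice jar, carton, lemon, garlic) is moved more than 40 mm or toppled (distance of any of pepper_mill, red_spice, match_box, lemon, garlic from where it was at the start of the episode above 0.04 m or angle between any of pepper_mill, red_spice, match_box's own z axis and vertical above 0.6 rad).
It also fails if it takes over 58 s, if anything falls off the work surface, if the arm or the gripper's body presses on something with over 40 N, if the wrist force passes 120 N, or if a joint passes its speed limit or range.

## Working session

There is one attempt and no reset: what is moved stays moved. The work goes in short steps, Python scripts to look and compute and a tool call to move; the robot and the scene stay as the last step left them, time stands still between calls to the robot, and variables do not carry over. Pictures are saved under pics/ and viewed, at most 10 in all, crops included, and the job is handed in when it is done.

Besides the shell and the picture viewer there is one more tool, called after "Call:" as a command line: name --argument value ..., lists and objects as JSON in quotes. move_arm: Moves the arm, as the interface text tells. Its arguments: {"type":"object","properties":{"deltas":{"type":"array","items":{"type":"number"}}},"required":["deltas"]}

```bash
mkdir -p pics; cat > h.py <<'E'
import numpy as np, cv2
from scipy.spatial.transform import Rotation as R
from bench import robot
def snap(n,f):
    o=robot.get_obs(); s=robot.snapshot(n)
    cv2.imwrite('pics/'+f+'.png',s['image'][:,:,::-1])
    h=s['image'].shape[0]; s['f']=h/2/np.tan(np.radians(s['fov_y'])/2)
    if 'T_tool_cam' in s:
        T=np.eye(4);T[:3,:3]=R.from_euler('xyz',o['ee_rot']).as_matrix();T[:3,3]=o['tool_pos'];s['T']=T@s['T_tool_cam']
    else:
        T=np.eye(4);q=np.array(s['orientation']);
        T[:3,:3]=q if q.shape==(3,3) else (R.from_quat(q).as_matrix() if q.size==4 else R.from_euler('xyz',q).as_matrix());T[:3,3]=s['origin'];s['T']=T
    np.save('pics/'+f+'.npy',{k:s[k] for k in('f','cx','cy','T','depth','image')},allow_pickle=True)
    return s
def load(f): return np.load('pics/'+f+'.npy',allow_pickle=True).item()
def cloud(s):
    v,u=np.mgrid[:400,:640]; d=s['depth']
    p=np.stack([(u-s['cx'])/s['f']*d,-(v-s['cy'])/s['f']*d,-d],-1)
    return p@s['T'][:3,:3].T+s['T'][:3,3]
E
python3 - <<'E'
from h import *
o=robot.get_obs();print(o)
for n in('scene','side','wrist'):
    s=snap(n,n+'0');print(n,{k:v for k,v in s.items() if k not in('image','depth')})
    print(s['f'],(s['depth']>0).mean())
a=[cv2.imread(f'pics/{n}0.png') for n in('scene','side','wrist')]
E
```

```text
{'time': 0.0, 'joint_positions': array([ 1.10489327e+00,  8.79649812e-02,  1.37225849e+00, -3.63182249e-06,
        1.68358393e+00, -1.03095223e-01]), 'qvel': array([-0.00022545,  0.00111641, -0.000728  , -0.00075124, -0.00162232,
       -0.00147011]), 'joint_torque': array([ 7.96164977e-05, -3.40200984e+01, -3.02418351e+01,  7.16751069e-02,
        3.35210713e-02, -1.74477718e-04]), 'tool_pos': array([0.19492588, 0.51365382, 0.17929663]), 'ee_rot': array([-3.13938930e+00, -2.24334697e-04,  2.77878417e+00]), 'wrist_force': array([-0.92163853,  0.2666624 , -0.03998867]), 'wrist_torque': array([-0.01026239,  0.00729881, -0.02282935]), 'finger_force': 0.0, 'width': 0.09414745335478021}
scene {'fov_y': 52.81505888528067, 'cx': 319.89787617846986, 'cy': 201.91013669677739, 'origin': array([0.14265685, 0.83849134, 1.02048795]), 'orientation': array([ 0.70233128,  0.00638572, -2.64255886]), 'f': np.float64(402.76448049718164), 'T': array([[-0.87802747,  0.36169437, -0.31344049,  0.14265685],
       [-0.47856763, -0.67221982,  0.56488364,  0.83849134],
       [-0.00638567,  0.64598583,  0.76
[... 704 characters left out ...]
y': 199.47914288057123, 'T_tool_cam': array([[ 6.48792377e-04,  9.59205418e-01,  2.82709295e-01,
         8.32466816e-02],
       [ 9.99999464e-01, -8.50439128e-04,  5.90549352e-04,
        -5.61045116e-04],
       [ 8.06885184e-04,  2.82708760e-01, -9.59205456e-01,
        -2.04732748e-01],
       [ 0.00000000e+00,  0.00000000e+00,  0.00000000e+00,
         1.00000000e+00]]), 'f': np.float64(349.96055580121146), 'T': array([[ 0.35430044, -0.89731806, -0.26323277,  0.11711138],
       [ 0.93512762,  0.33914636,  0.10254794,  0.54311648],
       [-0.00274368, -0.28248901,  0.95926661,  0.38416115],
       [ 0.        ,  0.        ,  0.        ,  1.        ]])}
349.96055580121146 0.99587109375
```

View pics/scene0.png

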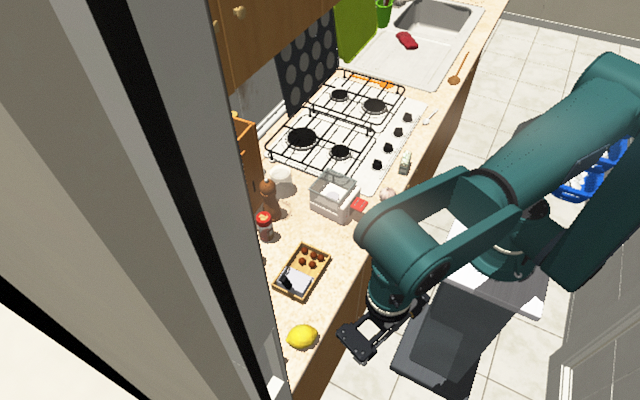

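View pics/side0.png

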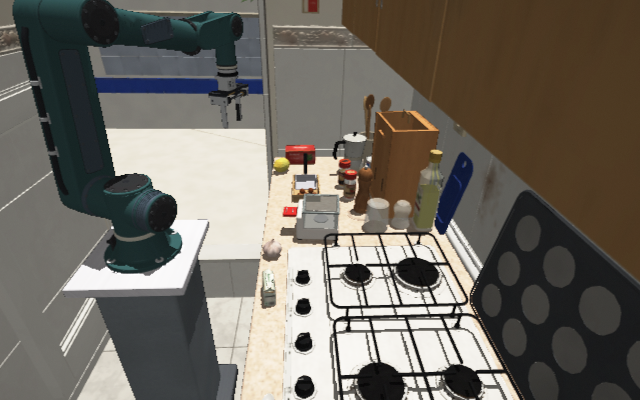

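The scene camera shows the tray around (302,272), with the nuts at its far end (312,255) and the scoop at (290,280). The chopper is at (335,197), its lever at (358,205), and the lemon at (302,337). The side view shows the tray at (305,185) and the chopper at (318,218).

```bash
python3 - <<'E'
from h import *
s=load('scene0'); P=cloud(s); im=s['image']
c=im[165:305,250:400,::-1]; cv2.imwrite('pics/c1.png',cv2.resize(c,None,fx=4,fy=4,interpolation=cv2.INTER_CUBIC)[:560])
# hopper rim / tray points
zz=P[...,2]; 
m=(P[...,0]>.3)&(P[...,0]<.8)&(P[...,1]>-.1)&(P[...,1]<.75)&(zz>-.02)&(zz<.3)
# top-down maps: ortho render 1px=1.5mm
H=np.zeros((560,380,3),np.uint8);Z=np.full((560,380),-1.)
def add(s):
    P=cloud(s).reshape(-1,3);C=s['image'].reshape(-1,3)
    r=((.74-P[:,1])/.0015).astype(int);q=((P[:,0]-.25)/.0015).astype(int)
    ok=(r>=0)&(r<559)&(q>=0)&(q<379)&(P[:,2]<.2)
    for i in np.where(ok)[0]:
        for a in(0,1):
            for b in(0,1):
                if P[i,2]>Z[r[i]+a,q[i]+b]: Z[r[i]+a,q[i]+b]=P[i,2];H[r[i]+a,q[i]+b]=C[i]
add(s);add(load('side0'))
cv2.imwrite('pics/top.png',H[:,:,::-1])
print(np.percentile(zz[m],[5,30,50]))
E
```

```text
[-0.00090968  0.00246815  0.00643975]
```

View pics/c1.png

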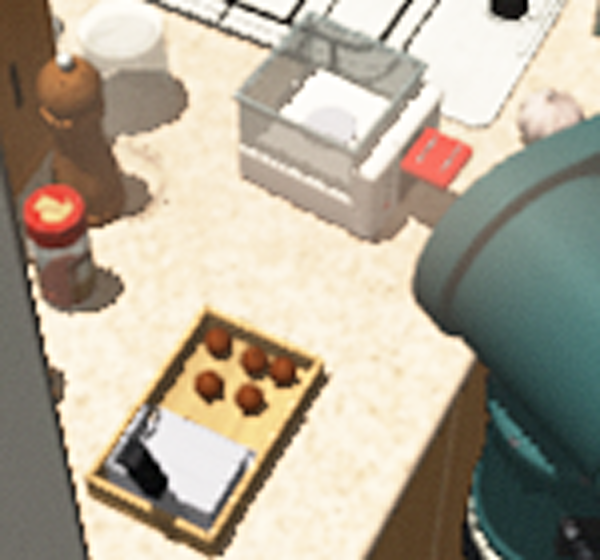

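View pics/top.png

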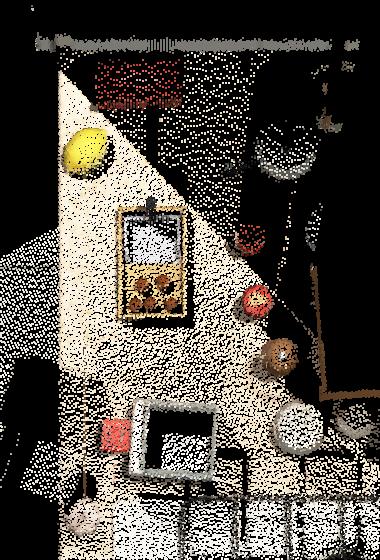

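The top-down map shows the tray spanning columns 116–188 and rows 205–320, with the nuts at its low-y end. The chopper hopper is at about (175,437) and the lever at (116,436).

```bash
python3 - <<'E'
from h import *
for n in('scene0','side0'):
    s=load(n);P=cloud(s).reshape(-1,3);C=s['image'].reshape(-1,3).astype(int)
    def box(x0,x1,y0,y1,z0,z1): return (P[:,0]>x0)&(P[:,0]<x1)&(P[:,1]>y0)&(P[:,1]<y1)&(P[:,2]>z0)&(P[:,2]<z1)
    for nm,b in(('tray',(.4,.56,.24,.45,.022,.032)),('hopper',(.42,.6,.0,.18,.099,.109)),('column',(.42,.5,.0,.18,.08,.091)),('hand',(.4,.56,.3,.5,.06,.14)),('tbl',(.4,.43,.16,.25,-.02,.02))):
        m=box(*b);q=P[m]
        if m.sum()>4: print(n,nm,m.sum(),cv2.minAreaRect(q[:,:2].astype(np.float32)),q.mean(0).round(4),q.min(0).round(3),q.max(0).round(3))
    red=(C[:,0]>150)&(C[:,1]<90)&(C[:,2]<90)&box(.3,.47,0,.18,.06,.09)
    q=P[red]; print(n,'lever',red.sum(),cv2.minAreaRect(q[:,:2].astype(np.float32)),q.mean(0),np.median(q[:,2]))
E
```

```text
scene0 tray 590 ((0.47854191064834595, 0.34671640396118164), (0.1674957573413849, 0.1033635288476944), 89.90637969970703) [0.4766 0.3429 0.0275] [0.427 0.263 0.022] [0.53  0.43  0.032]
scene0 hopper 283 ((0.5203348398208618, 0.08072445541620255), (0.11475245654582977, 0.11325813084840775), 86.4267807006836) [0.5225 0.0777 0.1052] [0.461 0.023 0.099] [0.579 0.141 0.109]
scene0 column 257 ((0.4623315632343292, 0.08470247685909271), (0.11212748289108276, 0.07271737605333328), 89.24882507324219) [0.4614 0.09   0.0866] [0.426 0.028 0.08 ] [0.499 0.141 0.091]
scene0 hand 89 ((0.476269006729126, 0.4294072389602661), (0.031052637845277786, 0.014012455008924007), 89.95228576660156) [0.4735 0.433  0.0983] [0.469 0.414 0.061] [0.483 0.445 0.12 ]
scene0 tbl 244 ((0.4150313138961792, 0.20481279492378235), (0.02982795238494873, 0.08894409984350204), 0.006495687644928694) [0.415  0.2064 0.0018] [ 0.4    0.16  -0.004] [0.43  0.249 0.007]
scene0 lever 0 ((0.0, 0.0), (0.0, 0.0), 0.0) [nan nan nan] nan
side0 tray 165 ((0.4771859347820282, 0.34267157316207886), (0.16230542957782745, 0.10195060819387436)
[... 468 characters left out ...]
d 62 ((0.4756834805011749, 0.4238288998603821), (0.02536558359861374, 0.011683071963489056), 88.87696075439453) [0.4757 0.4215 0.0888] [0.47  0.411 0.061] [0.482 0.437 0.115]
side0 tbl 30 ((0.4160672724246979, 0.20531153678894043), (0.024904770776629448, 0.08918916434049606), 0.749518096446991) [ 0.4163  0.2197 -0.0011] [ 0.403  0.161 -0.003] [0.429 0.25  0.002]
side0 lever 91 ((0.4253888428211212, 0.08571983873844147), (0.04407558962702751, 0.04015106335282326), 86.25556945800781) [0.42555798 0.08319728 0.07441461] 0.07438439413603692<stdin>:9: RuntimeWarning: Mean of empty slice.
  ret = um.true_divide(
  return _methods._mean(a, axis=axis, dtype=dtype,
  ret = ret.dtype.type(ret / rcount)
```

```bash
cat >> h.py <<'E'
def tgt(tilt,yaw=0):
    """tool rotation: tilt deg nose-down about world x from scoop upright (handle lean 15 back), yaw deg about z"""
    a=np.radians(15-tilt);s,c=np.sin(a),np.cos(a)
    M=np.array([[0,1,0],[c,0,-s],[-s,0,-c]]).T.copy()
    M=np.column_stack([(0,c,-s),(1,0,0),(0,-s,-c)])
    return R.from_euler('z',yaw,degrees=True)*R.from_matrix(M)
def delta(p,Rt,p0=None,R0=None):
    o=robot.get_obs()
    if p0 is None:p0=o['tool_pos']
    if R0 is None:R0=R.from_euler('xyz',o['ee_rot'])
    return (R0.inv()*Rt).as_rotvec().round(3),(R0.inv().apply(np.array(p)-p0)*100).round(2)
E
python3 -c "
from h import *
print(delta([.476,.449,.166],tgt(0),np.array([.195,.514,.181]),R.from_euler('xyz',[np.pi,0,2.7788])))"
```

```text
(array([ 0.158, -0.229,  1.201]), array([-28.58,   3.9 ,   1.5 ]))
```

Call:
move_arm --deltas '[0.158,-0.229,1.2,-28.6,3.9,1.5,-1,0.158,-0.229,1.2,-28.6,3.9,1.5,-1,0.158,-0.229,1.2,-28.6,3.9,1.5,-1,0.158,-0.229,1.2,-28.6,3.9,1.5,-1,0.158,-0.229,1.2,-28.6,3.9,1.5,-1,0.158,-0.229,1.2,-28.6,3.9,1.5,-1,0.158,-0.229,1.2,-28.6,3.9,1.5,-1,0.158,-0.229,1.2,-28.6,3.9,1.5,-1]'

```text
time: 0.95
tool_pos: [0.4775, 0.4481, 0.164]
ee_rot: [-3.137, 0.258, 1.595]
wrist_force: [0.3, 0.6, 0.7]
width: 0.094
finger_force: 0.0
```

```bash
python3 - <<'E'
from h import *
o=robot.get_obs();print(o['time'],o['tool_pos'],o['ee_rot'],o['joint_positions'].round(2),np.abs(o['qvel']).max())
print(delta([.476,.449,.166],tgt(0)))
s=snap('wrist','w1');P=cloud(s)
for v in range(0,400,50): print([tuple(P[v,u].round(3)) for u in range(100,600,120)])
E
```

```text
0.95 [0.47752949 0.44814259 0.16400091] [-3.1365728   0.2582066   1.59548008] [ 0.77  0.49  0.92 -0.2   1.9   0.7 ] 1.4454045924161685
(array([ 0.001, -0.004,  0.024]), array([ 0.04, -0.15, -0.22]))
[(np.float64(-0.223), np.float64(0.529), np.float64(-0.879)), (np.float64(0.382), np.float64(0.568), np.float64(0.0)), (np.float64(0.483), np.float64(0.571), np.float64(0.0)), (np.float64(0.585), np.float64(0.573), np.float64(0.001)), (np.float64(0.687), np.float64(0.576), np.float64(-0.002))]
[(np.float64(-0.267), np.float64(0.387), np.float64(-0.879)), (np.float64(0.391), np.float64(0.536), np.float64(0.051)), (np.float64(0.485), np.float64(0.532), np.float64(0.001)), (np.float64(0.593), np.float64(0.534), np.float64(0.001)), (np.float64(0.652), np.float64(0.546), np.float64(0.075))]
[(np.float64(-0.321), np.float64(0.222), np.float64(-0.884)), (np.float64(0.386), np.float64(0.498), np.float64(0.051)), (np.float64(0.487), np.float64(0.486), np.float64(-0.0)), (np.float64(0.603), np.float64(0.49), np.float64(0.001)), (np.float64(0.634), np.float64(0.523), np.float64(0.119))]
[(np.float64
[... 763 characters left out ...]
loat64(0.64), np.float64(0.312), np.float64(0.01)), (np.float64(0.712), np.float64(0.377), np.float64(0.087))]
[(np.float64(0.098), np.float64(0.118), np.float64(-0.075)), (np.float64(0.43), np.float64(0.462), np.float64(0.233)), (np.float64(0.499), np.float64(0.211), np.float64(0.0)), (np.float64(0.526), np.float64(0.481), np.float64(0.248)), (np.float64(0.716), np.float64(0.335), np.float64(0.108))]
[(np.float64(0.427), np.float64(0.512), np.float64(0.294)), (np.float64(0.452), np.float64(0.509), np.float64(0.291)), (np.float64(0.479), np.float64(0.509), np.float64(0.291)), (np.float64(0.505), np.float64(0.511), np.float64(0.291)), (np.float64(0.527), np.float64(0.518), np.float64(0.296))]
```

View pics/w1.png

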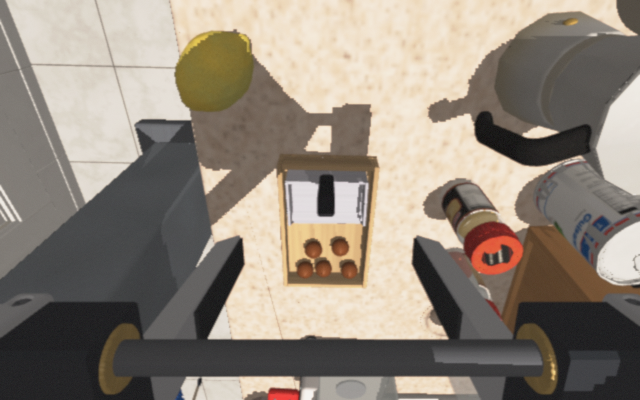

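The wrist view shows the handle at (326,195) and the pan filling 287–367. The five nuts, at (305–348, 245–270), all lie within the pan's width.

```bash
python3 - <<'E'
from h import *
s=load('w1');P=cloud(s);C=s['image'].astype(int)
p=P[150:290,270:385].reshape(-1,3);c=C[150:290,270:385].reshape(-1,3)
d=(c.max(1)<60)&(p[:,2]>.05)
q=p[d];print('handle',d.sum(),q.min(0),q.max(0),q.mean(0))
for z in(.06,.08,.1,.112): 
    t=q[abs(q[:,2]-z)<.006]; print(z,len(t),t.mean(0) if len(t) else '', t.min(0) if len(t) else '',t.max(0) if len(t) else '')
t=p[(abs(p[:,2]-.028)<.003)];r=cv2.minAreaRect(t[:,:2].astype(np.float32));print('tray',r)
g=(c.min(1)>120)&(c.max(1)-c.min(1)<30)&(p[:,2]>.003)&(p[:,2]<.04);t=p[g];print('pan',cv2.minAreaRect(t[:,:2].astype(np.float32)),t.min(0),t.max(0),np.median(t[:,2]))
for u,v in((313,248),(340,246),(305,269),(323,268),(348,269)): print(P[v-1,u].round(4))
E
```

```text
handle 565 [0.46892446 0.42790267 0.05064129] [0.48165631 0.5798848  0.34085376] [0.47516231 0.43840751 0.1024921 ]
0.06 40 [0.4750055  0.43103176 0.06029568] [0.46892446 0.42890666 0.0546699 ] [0.48065878 0.43250304 0.06582542]
0.08 48 [0.47524631 0.43636176 0.07992189] [0.47006205 0.4344481  0.07411718] [0.48041309 0.43818518 0.08572828]
0.1 53 [0.47513624 0.44174371 0.10005556] [0.46974049 0.43986645 0.0941097 ] [0.48083017 0.44338099 0.10573416]
0.112 347 [0.47515974 0.43853499 0.11445091] [0.46931314 0.4293847  0.10603874] [0.48100153 0.44507152 0.11793099]
tray ((0.4766911268234253, 0.3466919958591461), (0.10214817523956299, 0.16607151925563812), 0.06741994619369507)
pan ((0.47646573185920715, 0.378780722618103), (0.09160513430833817, 0.07503710687160492), 0.6464375853538513) [0.43055355 0.34177845 0.00444781] [0.52255303 0.41665614 0.03873531] 0.007885702584373544
[0.4621 0.322  0.0229]
[0.4933 0.325  0.0219]
[0.4526 0.2907 0.0243]
[0.4742 0.2922 0.0235]
[0.5043 0.2913 0.0233]
```

Call:
move_arm --deltas '[0,0,0.0,0,0,0,-1,0,0,0.0,0,0,0,-1]'

```text
time: 1.2
tool_pos: [0.4761, 0.4492, 0.1653]
ee_rot: [-3.137, 0.256, 1.607]
wrist_force: [0.4, 0.0, 1.3]
width: 0.0942
finger_force: 0.0
```

```bash
python3 -c "
from h import *
o=robot.get_obs();print(o['time'],o['tool_pos'],o['ee_rot'],abs(o['qvel']).max())
print(delta([.4752,.4238,.0676],tgt(0)))"
```

```text
1.2 [0.47611974 0.44918825 0.16529634] [-3.1365824   0.25555863  1.60667105] 0.017928789296469225
(array([ 0.004, -0.006,  0.035]), array([ 0.02, -0.13, 10.09]))
```

Call:
move_arm --deltas '[0.004,-0.006,0.035,0,-0.1,2.5,-1,0.004,-0.006,0.035,0,-0.1,5,-1,0.004,-0.006,0.035,0,-0.1,7.5,-1,0.004,-0.006,0.035,0,-0.1,10,-1,0.004,-0.006,0.035,0,-0.1,10.1,-1,0.004,-0.006,0.035,0,-0.1,10.1,-1]'

```text
time: 1.8
tool_pos: [0.4754, 0.4234, 0.0682]
ee_rot: [3.141, 0.262, 1.569]
wrist_force: [0.1, 0.1, 1.0]
width: 0.094
finger_force: 0.0
```

```bash
python3 -c "
from h import *
o=robot.get_obs();print(o['time'],o['tool_pos'],o['ee_rot'],abs(o['qvel']).max())
print(delta([.4752,.4238,.0676],tgt(0)))"
```

```text
1.8 [0.47543193 0.42343875 0.06824563] [3.1409357  0.26176011 1.56861805] 0.04943591321114887
(array([ 0.   , -0.   , -0.002]), array([ 0.05, -0.02,  0.05]))
```

Close the fingers.

Call:
move_arm --deltas '[0,0,0,0,0,0,1,0,0,0,0,0,0,1,0,0,0,0,0,0,1,0,0,0,0,0,0,1,0,0,0,0,0,0,1,0,0,0,0,0,0,1,0,0,0,0,0,0,1,0,0,0,0,0,0,1]'

```text
time: 2.6
tool_pos: [0.4758, 0.4235, 0.0677]
ee_rot: [3.141, 0.262, 1.567]
wrist_force: [-0.4, -0.5, -0.4]
width: 0.0337
finger_force: 0.0
```

```bash
python3 -c "
from h import *
o=robot.get_obs();print(o['time'],o['tool_pos'],o['ee_rot'],o['width'],o['wrist_force'],o['finger_force'])
R0=R.from_euler('xyz',o['ee_rot'])
for y in(-1,0): print(R0.inv().apply([0,y,0]),R0.inv().apply([0,0,-1]))"
```

```text
2.6 [0.47582864 0.42354631 0.06771237] [3.14065768 0.26183261 1.56738744] 0.03372334527313728 [-0.36489102 -0.51230659 -0.37795014] 0.0
[-0.96591162  0.00316686  0.2588527 ] [ 2.58851134e-01 -9.03103597e-04  9.65916805e-01]
[0. 0. 0.] [ 2.58851134e-01 -9.03103597e-04  9.65916805e-01]
```

Call:
move_arm --deltas '[0,0,0,0,0,0,1,0,0,0,0,0,0,1,0,0,0,0,0,0,1,0,0,0,0,0,0,1]'

```text
time: 3.0
tool_pos: [0.4758, 0.4236, 0.0678]
ee_rot: [3.141, 0.262, 1.567]
wrist_force: [0.2, 0.3, -0.1]
width: 0.0141
finger_force: 30.0
```

Call:
move_arm --deltas '[0,0,0,-0.48,0,0.17,1,0,0,0,-1.2,0,0.36,1,0,0,0,-1.9,0,0.56,1,0,0,0,-2.6,0,0.74,1,0,0,0,-3.3,0,0.93,1,0,0,0,-3.9,0,1.09,1,0,0,0,-4.35,0,1.21,1,0,0,0,-4.35,0,1.21,1]'

```text
time: 3.8
tool_pos: [0.4759, 0.3774, 0.0677]
ee_rot: [3.14, 0.263, 1.567]
wrist_force: [0.7, -0.3, 2.4]
width: 0.0134
finger_force: 30.0
```

```bash
python3 -c "
from h import *
o=robot.get_obs();print(o['time'],o['tool_pos'],o['ee_rot'],o['width'],o['wrist_force'],o['finger_force'])
s=snap('wrist','w2');cv2.imwrite('pics/w2c.png',cv2.resize(s['image'][130:330,200:460,::-1],None,fx=2.5,fy=2.5))"
```

```text
3.8 [0.47594154 0.37741312 0.06769762] [3.14004438 0.26258073 1.56652277] 0.013372485670708941 [ 0.66888165 -0.25234751  2.35089898] 29.98145341873169
```

View pics/w2c.png

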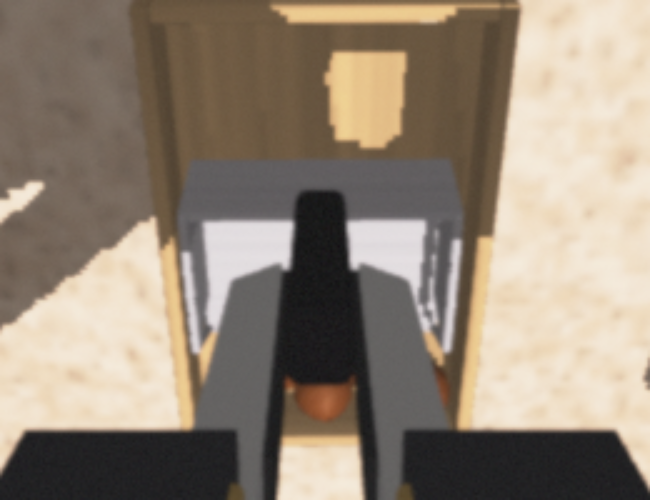

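The pan has slid forward in line with the tray; a nut shows at (322,400) and another at the right edge (443,380). I'll push on to the end wall.

Call:
move_arm --deltas '[0,0,0,-0.4,0,0.1,1,0,0,0,-0.8,0,0.21,1,0,0,0,-1.2,0,0.32,1,0,0,0,-1.6,0,0.43,1,0,0,0,-2.0,0,0.54,1,0,0,0,-2.4,0,0.64,1,0,0,0,-2.75,0,0.74,1,0,0,0,-2.75,0,0.74,1]'

```text
time: 4.65
tool_pos: [0.4757, 0.3501, 0.0677]
ee_rot: [3.14, 0.26, 1.567]
wrist_force: [0.5, 4.2, 5.7]
width: 0.0139
finger_force: 30.0
```

```bash
python3 -c "
from h import *
o=robot.get_obs();print(o['time'],o['tool_pos'],o['ee_rot'],o['width'],o['wrist_force'],o['finger_force'])
s=snap('wrist','w3');a=cv2.resize(s['image'][130:330,200:460,::-1],None,fx=1.5,fy=1.5)
s=snap('scene','s3');b=cv2.resize(s['image'][225:305,260:350,::-1],(390,300));cv2.imwrite('pics/c3.png',np.hstack([a,b]))"
```

```text
4.65 [0.47570872 0.35013304 0.06772299] [3.14000093 0.26035928 1.56735442] 0.013865906498095737 [0.50626014 4.21074755 5.66469945] 29.976666569709778
```

View pics/c3.png

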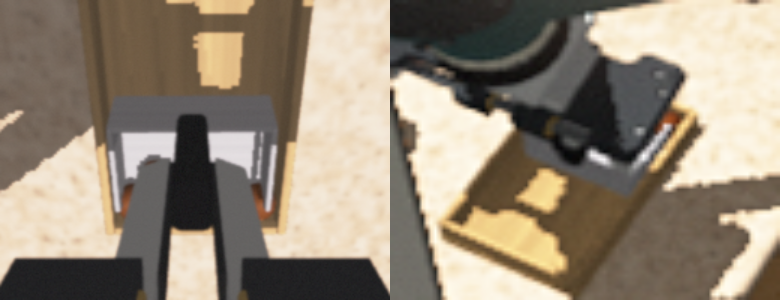

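Nuts at both sides of the pan front now sit at the end wall, and contact force (4 N) has started. Push the last few mm.

Call:
move_arm --deltas '[0,0,0,-0.15,0,0.04,1,0,0,0,-0.3,0,0.08,1,0,0,0,-0.4,0,0.11,1,0,0,0,-0.4,0,0.11,1]'

```text
time: 5.15
tool_pos: [0.4757, 0.349, 0.0685]
ee_rot: [3.139, 0.255, 1.569]
wrist_force: [-0.3, 9.2, 6.7]
width: 0.014
finger_force: 30.0
```

```bash
python3 -c "
from h import *
o=robot.get_obs();print(o['time'],o['tool_pos'],o['ee_rot'],o['width'],o['wrist_force'],o['finger_force'])"
```

```text
5.15 [0.47565686 0.34903507 0.06847838] [3.13903187 0.2546818  1.56882137] 0.013997772429838616 [-0.30501168  9.1910741   6.72991694] 29.968239963054657
```

```bash
python3 - <<'E'
from h import *
for n,k in(('w','wrist'),('s','side'),('sc','scene')):
    s=snap(k,n+'4');P=cloud(s);C=s['image'].astype(int)
    m=(P[...,0]>.42)&(P[...,0]<.53)&(P[...,1]>.26)&(P[...,1]<.36)&(P[...,2]>.008)&(P[...,2]<.06)&(C[...,0]-C[...,2]>40)&(C[...,1]<C[...,0]*.6)
    n_,L,st,ce=cv2.connectedComponentsWithStats(m.astype(np.uint8))
    for i in range(1,n_):
        if st[i,4]>3: q=P[L==i];print(k,st[i,4],ce[i].round(),q.min(0).round(3),q.max(0).round(3))
s=load('s4');v=s['image'];cv2.imwrite('pics/c4.png',cv2.resize(v[155:205,270:340,::-1],(770,550),interpolation=cv2.INTER_CUBIC))
E
```

```text
wrist 44 [284. 263.] [0.436 0.279 0.02 ] [0.441 0.291 0.029]
wrist 58 [373. 266.] [0.509 0.276 0.02 ] [0.518 0.29  0.03 ]
side 9 [298. 192.] [0.439 0.277 0.022] [0.461 0.297 0.028]
scene 12 [324. 256.] [0.435 0.273 0.023] [0.444 0.287 0.032]
```

View pics/c4.png

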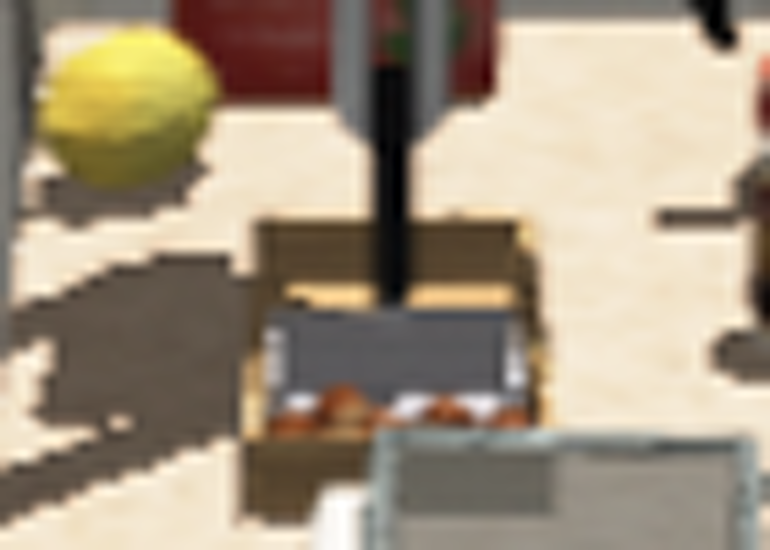

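The side view shows the front row of nuts at (290,420), (370,410) and (510,418), with two behind at (345,400) and (447,408). Nut tops measure about 0.029–0.030, so they sit on the pan floor (0.007 + 0.022). Now tilt the nose up about the pan's rear edge.

Call:
move_arm --deltas '[0,-0.05,0,0.37,0,-0.25,1,0,-0.1,0,0.68,0,-0.28,1,0,-0.15,0,1.0,0,-0.28,1,0,-0.2,0,1.33,0,-0.26,1,0,-0.25,0,1.65,0,-0.23,1,0,-0.25,0,1.65,0,-0.23,1,0,-0.25,0,1.65,0,-0.23,1]'

```text
time: 6.0
tool_pos: [0.4751, 0.362, 0.0649]
ee_rot: [-3.141, 0.515, 1.568]
wrist_force: [-1.0, 2.5, 3.8]
width: 0.0139
finger_force: 30.0
```

```bash
python3 - <<'E'
from h import *
o=robot.get_obs();print(o['time'],o['tool_pos'],o['ee_rot'],o['width'],o['wrist_force'],o['joint_positions'].round(2))
for n,k in(('w','wrist'),('s','side'),('sc','scene')):
    s=snap(k,n+'5');P=cloud(s);C=s['image'].astype(int)
    m=(P[...,0]>.42)&(P[...,0]<.53)&(P[...,1]>.26)&(P[...,1]<.36)&(P[...,2]>.008)&(P[...,2]<.07)&(C[...,0]-C[...,2]>40)&(C[...,1]<C[...,0]*.6)
    n_,L,st,ce=cv2.connectedComponentsWithStats(m.astype(np.uint8))
    for i in range(1,n_):
        if st[i,4]>3: q=P[L==i];print(k,st[i,4],ce[i].round(),q.min(0).round(3),q.max(0).round(3))
print(R.from_euler('xyz',o['ee_rot']).inv().apply([[0,0,1],[0,1,0]]).round(3))
E
```

```text
6.0 [0.47512201 0.36199786 0.06489024] [-3.14146908  0.5145022   1.56816445] 0.013856402560415452 [-0.96313284  2.51089495  3.83084812] [ 0.78  0.55  1.11 -0.37  1.84  0.74]
wrist 441 [296. 229.] [0.439 0.31  0.021] [0.464 0.338 0.037]
wrist 109 [352. 221.] [0.486 0.328 0.027] [0.502 0.337 0.032]
wrist 44 [373. 265.] [0.509 0.282 0.034] [0.515 0.294 0.043]
side 39 [306. 187.] [0.457 0.308 0.02 ] [0.502 0.339 0.033]
side 14 [315. 190.] [0.507 0.268 0.031] [0.518 0.285 0.04 ]
scene 21 [303. 246.] [0.503 0.277 0.035] [0.517 0.294 0.045]
[[-0.492 -0.    -0.871]
 [ 0.871 -0.003 -0.492]]
```

Most nuts rolled to the back of the pan; one is left on the front right. Lift gently.

Call:
move_arm --deltas '[0,0,0,-0.2,0,-0.35,1,0,0,0,-0.6,0,-1.1,1,0,0,0,-1.4,0,-2.4,1,0,0,0,-2.4,0,-4.2,1,0,0,0,-3.4,0,-6.0,1,0,0,0,-4.5,0,-8.0,1,0,0,0,-5.5,0,-9.7,1,0,0,0,-6.2,0,-10.9,1]'

```text
time: 6.95
tool_pos: [0.476, 0.3617, 0.1935]
ee_rot: [3.138, 0.51, 1.565]
wrist_force: [-0.9, 0.3, -1.2]
width: 0.0137
finger_force: 30.0
```

Call:
move_arm --deltas '[0,0,0,0,0,0,1,0,0,0,0,0,0,1,0,0,0,0,0,0,1]'

```text
time: 7.25
tool_pos: [0.4751, 0.3613, 0.1891]
ee_rot: [-3.14, 0.513, 1.568]
wrist_force: [0.2, 0.4, -2.7]
width: 0.0136
finger_force: 30.0
```

```bash
python3 - <<'E'
from h import *
o=robot.get_obs();print(o['time'],o['tool_pos'],o['ee_rot'],o['width'],o['wrist_force'],o['joint_positions'].round(2))
for n,k in(('w','wrist'),('s','side'),('sc','scene')):
    s=snap(k,n+'6');P=cloud(s);C=s['image'].astype(int)
    m=(P[...,0]>.42)&(P[...,0]<.53)&(P[...,1]>.22)&(P[...,1]<.36)&(P[...,2]>.008)&(P[...,2]<.2)&(C[...,0]-C[...,2]>40)&(C[...,1]<C[...,0]*.6)
    n_,L,st,ce=cv2.connectedComponentsWithStats(m.astype(np.uint8))
    for i in range(1,n_):
        if st[i,4]>3: q=P[L==i];print(k,st[i,4],ce[i].round(),q.min(0).round(3),q.max(0).round(3))
a=cv2.resize(load('w6')['image'][130:330,200:460,::-1],(390,300));b=cv2.resize(load('s6')['image'][120:210,260:377,::-1],(390,300))
cv2.imwrite('pics/c6.png',np.hstack([a,b]))
E
```

```text
7.25 [0.47508913 0.36128326 0.18913868] [-3.14029351  0.51347592  1.56835115] 0.013627497150834802 [ 0.16839742  0.37215018 -2.72315233] [ 0.78  0.49  0.94 -0.4   2.05  0.65]
wrist 415 [296. 228.] [0.438 0.311 0.147] [0.463 0.337 0.161]
wrist 109 [354. 221.] [0.487 0.328 0.151] [0.504 0.336 0.157]
wrist 40 [371. 257.] [0.507 0.29  0.157] [0.512 0.297 0.164]
side 50 [308. 157.] [0.455 0.282 0.144] [0.51  0.339 0.165]
scene 9 [317. 239.] [0.442 0.31  0.153] [0.445 0.318 0.162]
```

View pics/c6.png

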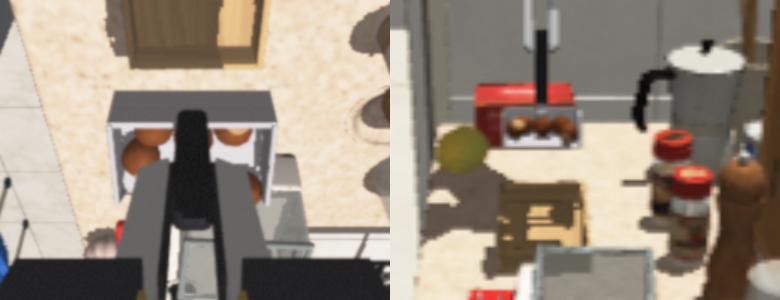

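All five nuts are in the raised pan and the tray is empty. Carry them over to the hopper.

Call:
move_arm --deltas '[0,0,0,-0.6,0.2,0.3,1,0,0,0,-2.0,0.6,1.1,1,0,0,0,-4.0,1.25,2.2,1,0,0,0,-6.2,1.9,3.35,1,0,0,0,-8.4,2.6,4.55,1,0,0,0,-10.6,3.3,5.75,1,0,0,0,-12.5,3.9,6.8,1,0,0,0,-13.9,4.3,7.5,1]'

```text
time: 8.2
tool_pos: [0.5181, 0.2017, 0.1934]
ee_rot: [3.141, 0.512, 1.566]
wrist_force: [-0.8, -0.3, -2.1]
width: 0.0133
finger_force: 30.0
```

Call:
move_arm --deltas '[0,0,0,-0.5,0.2,0.3,1,0,0,0,-0.6,0.2,0.35,1,0,0,0,-0.6,0.2,0.35,1,0,0,0,-0.6,0.2,0.35,1]'

```text
time: 8.6
tool_pos: [0.5198, 0.1976, 0.193]
ee_rot: [3.141, 0.511, 1.569]
wrist_force: [0.3, 0.2, -1.3]
width: 0.0136
finger_force: 30.0
```

```bash
python3 - <<'E'
from h import *
o=robot.get_obs();print(o['time'],o['tool_pos'],o['ee_rot'],o['width'],o['wrist_force'],o['joint_positions'].round(2))
s=snap('side','s7');P=cloud(s)
# dump waypoints: lip path and tilt
ex=.0783;ez=.0626
for t,ly,lz in((-14,.105,.15),(0,.105,.138),(15,.103,.13),(25,.102,.125),(35,.1,.12),(45,.1,.118),(55,.1,.118)):
    a=np.radians(t);p=[.5195,ly+ex*np.cos(a)-ez*np.sin(a),lz+ex*np.sin(a)+ez*np.cos(a)]
    print(t,np.round(p,3),*delta(p,tgt(t)))
cv2.imwrite('pics/c7.png',cv2.resize(s['image'][110:260,240:400,::-1],None,fx=3.5,fy=3.5))
E
```

```text
8.6 [0.51981437 0.19757432 0.19302909] [3.14083096 0.51144249 1.56852051] 0.013556424288319767 [ 0.30728865  0.17283738 -1.25121275] [ 0.55  0.31  1.18 -0.46  1.9   0.45]
-14 [0.52  0.196 0.192] [-0.     0.005 -0.002] [-0.07 -0.03  0.18]
0 [0.52  0.183 0.201] [ 0.     0.25  -0.002] [-1.62 -0.03  0.04]
15 [0.52  0.162 0.211] [ 0.     0.511 -0.002] [-3.93 -0.03  0.18]
25 [0.52  0.147 0.215] [ 0.     0.686 -0.002] [-5.52 -0.02  0.6 ]
35 [0.52  0.128 0.216] [ 0.001  0.861 -0.002] [-7.18 -0.02  1.38]
45 [0.52  0.111 0.218] [ 1.000e-03  1.035e+00 -2.000e-03] [-8.74 -0.02  2.09]
55 [0.52  0.094 0.218] [ 1.00e-03  1.21e+00 -2.00e-03] [-1.029e+01 -1.000e-02  2.910e+00]
```

View pics/c7.png

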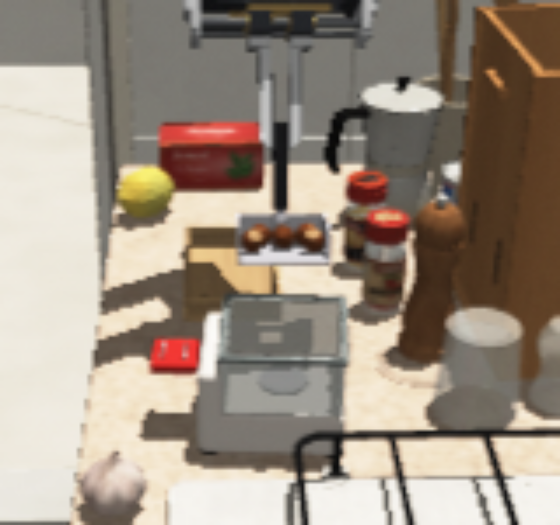

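The nuts are in the pan at (283,240), lined up in x with the hopper mouth at (283,328). Now tip.

Call:
move_arm --deltas '[0,0.12,0,-0.8,0,0.1,1,0,0.25,0,-1.6,0,0.04,1,0,0.38,0,-2.75,0,0.1,1,0,0.51,0,-3.93,0,0.2,1,0,0.6,0,-4.7,0,0.4,1,0,0.69,0,-5.5,0,0.6,1,0,0.78,0,-6.4,0,1.0,1,0,0.86,0,-7.2,0,1.4,1]'

```text
time: 9.45
tool_pos: [0.5198, 0.1264, 0.2171]
ee_rot: [3.139, -0.35, 1.569]
wrist_force: [0.8, -0.6, -1.7]
width: 0.0139
finger_force: 30.0
```

```bash
python3 - <<'E'
from h import *
o=robot.get_obs();print(o['time'],o['tool_pos'],o['ee_rot'],o['width'],o['wrist_force'],o['joint_positions'].round(2))
ex=.0783;ez=.0626
for t,ly,lz in((35,.1,.12),(45,.1,.118),(55,.1,.118)):
    a=np.radians(t);p=[.5195,ly+ex*np.cos(a)-ez*np.sin(a),lz+ex*np.sin(a)+ez*np.cos(a)]
    print(t,np.round(p,3),*delta(p,tgt(t)))
E
```

```text
9.45 [0.51978018 0.12638826 0.21710193] [ 3.13887149 -0.34998752  1.56906343] 0.013914424112194235 [ 0.75817099 -0.5560136  -1.74770516] [-0.11  0.01  1.42  0.35  1.74 -0.06]
35 [0.52  0.128 0.216] [ 0.003 -0.001 -0.002] [ 0.14 -0.03  0.15]
45 [0.52  0.111 0.218] [ 0.003  0.174 -0.001] [-1.42 -0.02 -0.57]
55 [0.52  0.094 0.218] [ 0.004  0.348 -0.001] [-3.04 -0.02 -1.21]
```

Call:
move_arm --deltas '[0,0.09,0,-0.7,0,-0.3,1,0,0.174,0,-1.42,0,-0.57,1,0,0.26,0,-2.2,0,-0.9,1,0,0.35,0,-3.04,0,-1.2,1,0,0.35,0,-3.04,0,-1.2,1,0,0.35,0,-3.04,0,-1.2,1,0,0.35,0,-3.04,0,-1.2,1,0,0.35,0,-3.04,0,-1.2,1]'

```text
time: 10.25
tool_pos: [0.5198, 0.0954, 0.2182]
ee_rot: [3.138, -0.697, 1.573]
wrist_force: [-0.9, -0.1, -1.2]
width: 0.0134
finger_force: 30.0
```

```bash
python3 - <<'E'
from h import *
o=robot.get_obs();print(o['time'],o['tool_pos'],o['ee_rot'],o['width'],o['wrist_force'],o['joint_positions'].round(2))
a=snap('side','s8')['image'][130:280,240:400,::-1];b=snap('scene','sc8')['image'][150:300,250:410,::-1]
cv2.imwrite('pics/c8.png',np.hstack([cv2.resize(x,(400,375),interpolation=cv2.INTER_CUBIC) for x in(a,b)]))
E
```

```text
10.25 [0.51976062 0.09544375 0.21822746] [ 3.13754407 -0.69676263  1.5726267 ] 0.013399509313432046 [-0.9018907  -0.11514893 -1.2384488 ] [-0.38  0.08  1.48  0.66  1.82 -0.29]
```

View pics/c8.png

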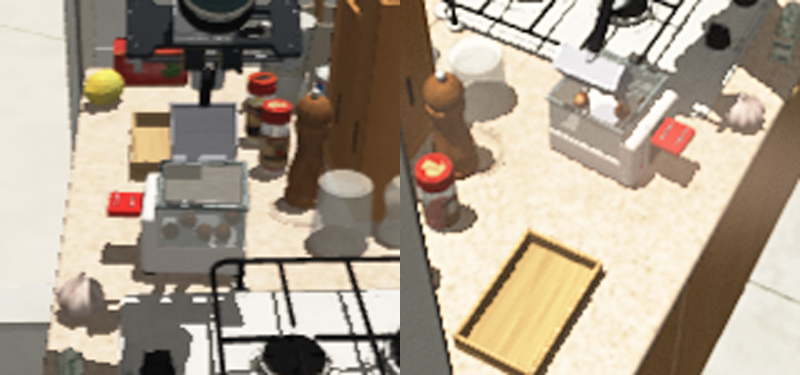

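At least four nuts lie in the hopper (left panel 170–235, 225) and the tray is empty. Take the scoop back above the tray, upright.

```bash
python3 - <<'E'
from h import *
p0=np.array([.5198,.0954,.2182]);p1=np.array([.4762,.395,.21])
for f in np.linspace(0,1,9)[1:]:
    r,d=delta(p0+(p1-p0)*f,tgt(55*(1-f)));print(f,r,d)
E
```

```text
0.125 [ 0.003 -0.119  0.001] [ 2.82 -0.53  2.47]
0.25 [ 0.003 -0.239  0.001] [ 5.63 -1.08  4.95]
0.375 [ 0.003 -0.359  0.   ] [ 8.44 -1.63  7.43]
0.5 [ 0.003 -0.479  0.   ] [11.24 -2.18  9.91]
0.625 [ 0.003 -0.599  0.   ] [14.05 -2.73 12.4 ]
0.75 [ 0.003 -0.719 -0.   ] [16.85 -3.28 14.88]
0.875 [ 0.003 -0.839 -0.   ] [19.66 -3.83 17.36]
1.0 [ 0.003 -0.959 -0.   ] [22.47 -4.38 19.84]
```

Call:
move_arm --deltas '[0,-0.12,0,2.8,-0.5,2.5,1,0,-0.24,0,5.6,-1.1,4.95,1,0,-0.36,0,8.4,-1.6,7.4,1,0,-0.48,0,11.2,-2.2,9.9,1,0,-0.6,0,14.0,-2.7,12.4,1,0,-0.72,0,16.85,-3.3,14.9,1,0,-0.84,0,19.7,-3.8,17.4,1,0,-0.959,0,22.5,-4.4,19.8,1]'

```text
time: 11.15
tool_pos: [0.4754, 0.3971, 0.2121]
ee_rot: [3.137, 0.262, 1.568]
wrist_force: [1.2, -0.8, -0.7]
width: 0.0141
finger_force: 30.0
```

Call:
move_arm --deltas '[0,0,0,0,0,0,1,0,0,0,0,0,0,1,0,0,0,0,0,0,1]'

```text
time: 11.45
tool_pos: [0.4766, 0.3939, 0.2111]
ee_rot: [3.14, 0.259, 1.567]
wrist_force: [0.8, -0.6, 0.1]
width: 0.0141
finger_force: 30.0
```

```bash
python3 - <<'E'
from h import *
o=robot.get_obs();print(o['time'],o['tool_pos'],o['ee_rot'],o['wrist_force'],o['joint_positions'].round(2))
print(delta([.4765,.395,.085],tgt(0)),delta([.4765,.395,.068],tgt(0)))
s=snap('wrist','w9');P=cloud(s);C=s['image'].astype(int)
# pan: grey points ahead of the tool; plane fit in scoop region
m=(C.min(-1)>100)&(C.max(-1)-C.min(-1)<30)&(P[...,2]>.08)&(P[...,2]<.25)&(P[...,1]<.41)&(P[...,1]>.28)&(abs(P[...,0]-.476)<.05)
q=P[m];print(len(q),q.min(0),q.max(0))
q=q[q[:,2]<np.percentile(q[:,2],50)]
if len(q)>10: print(np.linalg.svd(q-q.mean(0),full_matrices=False)[2][2])
E
```

```text
11.45 [0.47661033 0.39389747 0.21114021] [3.13951308 0.25948015 1.56699293] [ 0.78080234 -0.5689119   0.08985646] [ 0.72  0.39  0.97 -0.21  1.95  0.66]
(array([ 0.001, -0.002, -0.004]), array([ 3.34, -0.04, 12.16])) (array([ 0.001, -0.002, -0.004]), array([ 3.78, -0.04, 13.81]))
2643 [0.43459279 0.3188776  0.14768649] [0.5169799  0.40998229 0.23902637]
[-0.0013906  -0.01706544  0.99985341]
```

The pan is level to 1° and over the tray. Lower it.

Call:
move_arm --deltas '[0,0,0,0.8,0,3.0,1,0,0,0,1.65,0,6.0,1,0,0,0,2.5,0,9.0,1,0,0,0,3.2,0,11.5,1,0,0,0,3.5,0,12.7,1,0,0,0,3.65,0,13.3,1,0,0,0,3.75,0,13.7,1,0,0,0,3.75,0,13.7,1]'

```text
time: 12.3
tool_pos: [0.4777, 0.3951, 0.0701]
ee_rot: [3.138, 0.259, 1.566]
wrist_force: [-0.1, -0.3, -0.8]
width: 0.0137
finger_force: 30.0
```

```bash
python3 - <<'E'
from h import *
o=robot.get_obs();print(o['time'],o['tool_pos'],o['ee_rot'],o['wrist_force'])
E
```

```text
12.3 [0.47768096 0.39506288 0.07013637] [3.13792575 0.25899977 1.56595415] [-0.14986952 -0.34723364 -0.80270562]
```

Call:
move_arm --deltas '[0,0,0,0.02,0,0.08,1,0,0,0,0.05,0,0.15,1,0,0,0,0.06,0,0.22,1,0,0,0,0.06,0,0.22,1]'

```text
time: 12.7
tool_pos: [0.478, 0.3968, 0.0687]
ee_rot: [3.136, 0.257, 1.567]
wrist_force: [0.5, 2.6, 6.1]
width: 0.0138
finger_force: 30.0
```

Contact. Release.

Call:
move_arm --deltas '[0,0,0,0,0,0,-1,0,0,0,0,0,0,-1,0,0,0,0,0,0,-1,0,0,0,0,0,0,-1,0,0,0,0,0,0,-1,0,0,0,0,0,0,-1,0,0,0,0,0,0,-1,0,0,0,0,0,0,-1]'

```text
time: 13.5
tool_pos: [0.4768, 0.3951, 0.0658]
ee_rot: [3.141, 0.261, 1.567]
wrist_force: [0.3, 0.4, -0.6]
width: 0.0745
finger_force: 0.0
```

Call:
move_arm --deltas '[0,0,0,0,0,-1,-1,0,0,0,0,0,-3,-1,0,0,0,0,0,-6,-1,0,0,0,0,0,-9,-1,0,0,0,0,0,-12,-1,0,0,0,0,0,-13,-1,0,0,0,0,0,-13,-1]'

```text
time: 14.2
tool_pos: [0.4774, 0.4296, 0.1939]
ee_rot: [3.137, 0.257, 1.567]
wrist_force: [0.6, -0.4, -0.2]
width: 0.0936
finger_force: 0.0
```

```bash
python3 - <<'E'
from h import *
o=robot.get_obs();print(o['time'],o['tool_pos'],o['ee_rot'],o['wrist_force'])
s=snap('wrist','w10');P=cloud(s);C=s['image'].astype(int)
inx=(abs(P[...,0]-.477)<.05)&(P[...,1]>.25)&(P[...,1]<.45)
d=inx&(C.max(-1)<60)&(P[...,2]>.05)&(P[...,2]<.13);q=P[d];print('handle',q.min(0),q.max(0))
for z in(.07,.09): t=q[abs(q[:,2]-z)<.006];print(z,t.mean(0))
g=inx&(C.min(-1)>110)&(C.max(-1)-C.min(-1)<30)&(P[...,2]>.003)&(P[...,2]<.04);q=P[g];print('pan',q.min(0),q.max(0),np.median(q[:,2]))
# lever/chopper from side+scene with arm away
for n in('side','scene'):
    s=snap(n,n+'10');P=cloud(s);C=s['image'].astype(int)
    m=(C[...,0]>110)&(C[...,1]<C[...,0]*.5)&(abs(P[...,0]-.425)<.06)&(abs(P[...,1]-.085)<.06)&(P[...,2]>.066)&(P[...,2]<.085)
    q=P[m];print(n,len(q),cv2.minAreaRect(q[:,:2].astype(np.float32)),q.mean(0))
    m=(abs(P[...,0]-.52)<.055)&(abs(P[...,1]-.08)<.055)&(P[...,2]>.04)&(P[...,2]<.1)&(C[...,0]-C[...,2]>35)
    print('hopper brown px',m.sum())
E
```

```text
14.2 [0.47740032 0.4296277  0.19386746] [3.13684909 0.2574156  1.56694289] [ 0.62430156 -0.44221196 -0.21673345]
handle [0.47076424 0.40285702 0.05174102] [0.48266694 0.41939149 0.11832838]
0.07 [0.4768488  0.40786536 0.07002985]
0.09 [0.47677091 0.41319314 0.08929441]
pan [0.43134555 0.31552378 0.00499055] [0.52276133 0.39064521 0.03843685] 0.007921976387252283
side 100 ((0.4240279495716095, 0.08453741669654846), (0.039761222898960114, 0.0475740022957325), 0.22402732074260712) [0.42545934 0.08325885 0.07408915]
hopper brown px 0
scene 115 ((0.42201584577560425, 0.09024769067764282), (0.04493866115808487, 0.03827542066574097), 86.25505065917969) [0.4195318  0.09309864 0.07644213]
hopper brown px 0
```

The scoop stands level in the tray (pan floor 0.0079 high, handle leaning about 15°). Next, move to above the lever with the fingers closed.

```bash
python3 - <<'E'
from h import *
print(delta([.419,.087,.16],tgt(15)))
E
```

```text
(array([-0.002,  0.263, -0.003]), array([-32.17,  -5.6 ,  11.72]))
```

Call:
move_arm --deltas '[0,0.04,0,-4,-0.7,1.1,1,0,0.08,0,-8,-1.4,2.5,1,0,0.12,0,-12.5,-2.1,4.2,1,0,0.16,0,-17,-2.9,5.9,1,0,0.2,0,-21.5,-3.7,7.6,1,0,0.24,0,-26,-4.5,9.4,1,0,0.263,0,-30,-5.2,10.9,1,0,0.263,0,-32.2,-5.6,11.7,1]'

```text
time: 15.15
tool_pos: [0.4173, 0.084, 0.159]
ee_rot: [-3.139, -0.001, 1.563]
wrist_force: [0.2, -0.4, 0.2]
width: 0.0337
finger_force: 0.0
```

Call:
move_arm --deltas '[0,0,0,0,0,0,1,0,0,0,0,0,0,1,0,0,0,0,0,0,1,0,0,0,0,0,0,1,0,0,0,0,0,0,1,0,0,0,0,0,0,1,0,0,0,0,0,0,1,0,0,0,0,0,0,1]'

```text
time: 15.95
tool_pos: [0.4198, 0.0877, 0.1614]
ee_rot: [3.141, -0.002, 1.568]
wrist_force: [-0.0, 0.3, -1.1]
width: 0.0005
finger_force: 0.0
```

```bash
python3 - <<'E'
from h import *
o=robot.get_obs();print(o['time'],o['tool_pos'],o['ee_rot'],o['wrist_force'],o['width'],o['joint_positions'].round(2))
print(delta([.419,.087,.08],tgt(15)))
s=snap('wrist','w11');P=cloud(s);C=s['image'].astype(int)
m=(C[...,0]>110)&(C[...,1]<C[...,0]*.5)&(P[...,2]>.06)&(P[...,2]<.09)&(abs(P[...,1]-.085)<.08)
q=P[m];print(len(q),q.min(0) if len(q) else '',q.max(0) if len(q) else '', q.mean(0))
a=s['image'][:,:,::-1];cv2.imwrite('pics/c11.png',np.hstack([cv2.resize(a,(560,350)),cv2.resize(snap('side','s11')['image'][130:280,240:340,::-1],(233,350))]))
E
```

```text
15.95 [0.41975688 0.08770329 0.1613534 ] [ 3.14052542e+00 -2.33986750e-03  1.56816176e+00] [-0.00420979  0.27332807 -1.12592101] 0.000549533612762248 [ 0.07 -0.18  1.67  0.    1.66  0.07]
(array([ 0.001, -0.002, -0.003]), array([-0.09, -0.08,  8.14]))
1382 [0.40202002 0.06387013 0.06333433] [0.44509214 0.11184909 0.07788362] [0.42423091 0.09623296 0.075027  ]
```

View pics/c11.png

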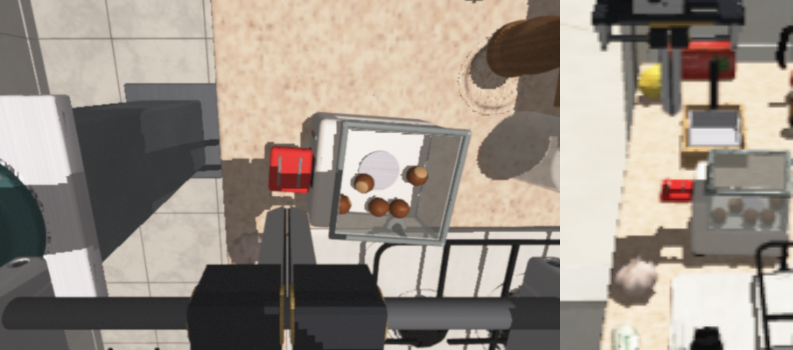

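The wrist view shows all five nuts in the hopper (343–417, 175–208), the lever at (290,168) beneath the fingers, and the scoop standing in the tray. Now press.

Call:
move_arm --deltas '[0,0,0,0,0,3,1,0,0,0,0,0,6,1,0,0,0,0,0,7.8,1,0,0,0,0,0,8.4,1,0,0,0,0,0,9.0,1,0,0,0,0,0,9.6,1,0,0,0,0,0,10.2,1,0,0,0,0,0,10.2,1]'

```text
time: 16.85
tool_pos: [0.4197, 0.0877, 0.0591]
ee_rot: [3.141, -0.002, 1.568]
wrist_force: [-0.4, 0.6, -0.1]
width: 0.0006
finger_force: 0.0
```

```bash
python3 - <<'E'
from h import *
o=robot.get_obs();print(o['time'],o['tool_pos'],o['ee_rot'],o['wrist_force'],o['width'],o['qvel'].round(3))
E
```

```text
16.85 [0.41965593 0.08769984 0.0590598 ] [ 3.14096853e+00 -2.25488154e-03  1.56771125e+00] [-0.39648214  0.58033944 -0.06595372] 0.0005987690118166728 [ 0.001 -0.006 -0.011 -0.     0.01   0.   ]
```

```bash
python3 - <<'E'
from h import *
for n in('wrist','side','scene'):
    s=snap(n,n+'12');P=cloud(s);C=s['image'].astype(int)
    m=(C[...,0]>110)&(C[...,1]<C[...,0]*.5)&(P[...,2]>.03)&(P[...,2]<.09)&(abs(P[...,1]-.085)<.05)&(abs(P[...,0]-.423)<.04)
    q=P[m]; print(n,len(q),np.percentile(q,[2,50,98],axis=0).round(4) if len(q) else '')
print(robot.get_obs()['wrist_force'])
E
```

```text
wrist 1627 [[0.4048 0.0684 0.0697]
 [0.4305 0.1057 0.075 ]
 [0.4428 0.1115 0.0766]]
side 38 [[0.406  0.0606 0.0695]
 [0.4376 0.0728 0.0739]
 [0.444  0.1065 0.0795]]
scene 35 [[0.4052 0.0999 0.0715]
 [0.425  0.1076 0.0757]
 [0.4409 0.1114 0.0791]]
[-0.79023587 -0.39560546 -0.25892095]
```

```bash
python3 - <<'E'
from h import *
o=robot.get_obs();print(o['joint_positions'].round(3),o['joint_torque'].round(2),o['tool_pos'])
for n in('side12','scene12','wrist12'):
    s=load(n);P=cloud(s);C=s['image'].astype(int)
    for z in np.arange(.055,.16,.01):
        m=(abs(P[...,2]-z)<.005)&(abs(P[...,1]-.085)<.06)&(P[...,0]>.36)&(P[...,0]<.45)
        q=P[m];c=C[m]
        if len(q): print(n,round(z,3),len(q),q.min(0).round(3),q.max(0).round(3),np.median(q,axis=0).round(3),np.median(c,axis=0))
E
```

```text
[ 0.072 -0.131  1.827  0.002  1.444  0.074] [-0.000e+00 -2.305e+01 -2.864e+01  8.000e-02  1.000e-02 -0.000e+00] [0.42018707 0.08775932 0.05982614]
side12 0.055 8 [0.444 0.031 0.051] [0.45  0.034 0.06 ] [0.447 0.032 0.056] [119.5 115.5 110. ]
side12 0.065 26 [0.401 0.029 0.061] [0.45  0.071 0.07 ] [0.432 0.065 0.067] [128.   82.5  69. ]
side12 0.075 115 [0.401 0.029 0.07 ] [0.45 0.11 0.08] [0.428 0.078 0.074] [111.  35.  34.]
side12 0.085 26 [0.414 0.032 0.08 ] [0.447 0.094 0.09 ] [0.444 0.068 0.084] [134.  93.  90.]
side12 0.095 22 [0.408 0.075 0.09 ] [0.432 0.085 0.099] [0.42  0.079 0.094] [103.5 102.  101. ]
side12 0.105 25 [0.408 0.075 0.1  ] [0.432 0.09  0.11 ] [0.42  0.079 0.104] [104. 103. 102.]
side12 0.115 28 [0.408 0.076 0.11 ] [0.432 0.097 0.12 ] [0.42  0.079 0.115] [103.  102.  101.5]
side12 0.125 21 [0.408 0.075 0.121] [0.43  0.083 0.13 ] [0.42  0.079 0.125] [103. 102. 102.]
side12 0.135 25 [0.409 0.077 0.13 ] [0.43  0.083 0.139] [0.418 0.08  0.134] [103. 102. 102.]
side12 0.145 21 [0.409 0.075 0.14 ] [0.43  0.082 0.15 ] [0.421 0.078 0.145] [103. 103. 102.]
side12 0.155 2
[... 1459 characters left out ...]
45  0.137 0.09 ] [0.447 0.089 0.084] [142.  134.5 128. ]
wrist12 0.095 341 [0.407 0.095 0.09 ] [0.431 0.097 0.1  ] [0.419 0.097 0.095] [90. 88. 87.]
wrist12 0.105 426 [0.407 0.094 0.1  ] [0.431 0.097 0.11 ] [0.419 0.097 0.105] [90. 88. 88.]
wrist12 0.115 509 [0.406 0.09  0.11 ] [0.431 0.097 0.12 ] [0.419 0.097 0.115] [90. 88. 87.]
wrist12 0.125 656 [0.406 0.08  0.12 ] [0.431 0.097 0.13 ] [0.419 0.097 0.125] [91. 89. 88.]
wrist12 0.135 726 [0.406 0.094 0.13 ] [0.431 0.098 0.14 ] [0.419 0.097 0.135] [90. 89. 88.]
wrist12 0.145 870 [0.406 0.094 0.14 ] [0.431 0.098 0.15 ] [0.418 0.097 0.145] [90. 88. 87.]
wrist12 0.155 285 [0.408 0.084 0.15 ] [0.43  0.097 0.16 ] [0.419 0.095 0.154] [59. 56. 54.]
```

```bash
python3 - <<'E'
from h import *
s=load('s11');P=cloud(s)
m=(abs(P[...,0]-.42)<.014)&(abs(P[...,1]-.088)<.02)&(P[...,2]>.09)&(P[...,2]<.3)
q=P[m];print(len(q),np.sort(q[:,2])[:8].round(4),q.min(0),q.max(0))
s=load('w11');P=cloud(s)
m=(abs(P[...,0]-.42)<.02)&(abs(P[...,1]-.088)<.02)&(P[...,2]>.09)&(P[...,2]<.3)
q=P[m];print(len(q),np.sort(q[:,2])[:8].round(4),q.min(0),q.max(0))
print(robot.get_obs())
E
```

```text
253 [0.1856 0.1856 0.1868 0.1891 0.1895 0.1896 0.1908 0.191 ] [0.40678596 0.07387487 0.18556502] [0.43235698 0.09593384 0.27640257]
3943 [0.1866 0.1866 0.1869 0.187  0.187  0.187  0.187  0.187 ] [0.40616109 0.07783697 0.18657844] [0.43157011 0.10517584 0.29856848]
{'time': 17.0, 'joint_positions': array([ 0.07165761, -0.13118881,  1.82710042,  0.00228199,  1.44355162,
        0.07446678]), 'qvel': array([ 0.00057909, -0.00127131, -0.00201368,  0.0007775 , -0.00157608,
        0.00121456]), 'joint_torque': array([-2.03949210e-03, -2.30531591e+01, -2.86407244e+01,  8.29230063e-02,
        9.33303178e-03, -4.29391196e-05]), 'tool_pos': array([0.42018707, 0.08775932, 0.05982614]), 'ee_rot': array([ 3.13963790e+00, -2.41627784e-03,  1.56770235e+00]), 'wrist_force': array([-0.79023587, -0.39560546, -0.25892095]), 'wrist_torque': array([-0.06289981,  0.09368732,  0.0352395 ]), 'finger_force': 0.0, 'width': 0.000640688436533652}
```

The closed fingertips actually end about 25 mm above the nominal TCP, in both the side and wrist depth readings. The lever has therefore not been touched yet. I'll continue down, with the lever height seen by the camera as feedback.

Call:
move_arm --deltas '[0,0,0,0,0,0.5,1,0,0,0,0,0,1.0,1,0,0,0,0,0,1.5,1,0,0,0,0,0,2.0,1,0,0,0,0,0,2.5,1,0,0,0,0,0,3.0,1,0,0,0,0,0,3.5,1,0,0,0,0,0,3.5,1]'

```text
time: 17.8
tool_pos: [0.4203, 0.0878, 0.0251]
ee_rot: [3.14, -0.002, 1.568]
wrist_force: [-3.0, -0.1, 9.9]
width: 0.0004
finger_force: 4.6
```

```bash
cat > lev.py <<'E'
from h import *
o=robot.get_obs();print(o['time'],o['tool_pos'],o['ee_rot'],o['wrist_force'])
for n in('wrist','side','scene'):
    s=snap(n,n+'13');P=cloud(s);C=s['image'].astype(int)
    m=(C[...,0]>80)&(C[...,1]<C[...,0]*.5)&(P[...,2]>.02)&(P[...,2]<.09)&(abs(P[...,1]-.085)<.05)&(abs(P[...,0]-.423)<.04)
    q=P[m]; print(n,len(q),np.percentile(q,[2,50,80,98],axis=0).round(4)[:,2] if len(q) else '')
E
python3 lev.py
```

```text
17.8 [0.42031381 0.08779212 0.02506162] [ 3.13958558e+00 -2.27132951e-03  1.56771738e+00] [-3.02438991 -0.14658468  9.93749695]
wrist 2893 [0.0446 0.0501 0.0507 0.0515]
side 64 [0.0434 0.0483 0.0499 0.0525]
scene 34 [0.0464 0.051  0.0531 0.0555]
```

Travel is now 25 mm; 11 mm more to go.

Call:
move_arm --deltas '[0,0,0,0,0,0.3,1,0,0,0,0,0,0.6,1,0,0,0,0,0,0.9,1,0,0,0,0,0,1.1,1,0,0,0,0,0,1.1,1,0,0,0,0,0,1.1,1,0,0,0,0,0,1.1,1]'

```text
time: 18.65
tool_pos: [0.4203, 0.0878, 0.0145]
ee_rot: [3.14, -0.002, 1.568]
wrist_force: [-2.0, -0.4, 8.9]
width: 0.0003
finger_force: 4.3
```

```bash
python3 lev.py
```

```text
18.65 [0.42031122 0.08782244 0.01449068] [ 3.13955255e+00 -2.23973401e-03  1.56780490e+00] [-1.97761769 -0.36907285  8.85963849]
wrist 2881 [0.0347 0.0395 0.0402 0.041 ]
side 66 [0.0306 0.0377 0.0393 0.0408]
scene 32 [0.035  0.0406 0.0428 0.045 ]
```

Travel is 35.5 mm. Hold it and check that it has settled.

Call:
move_arm --deltas '[0,0,0,0,0,0.03,1,0,0,0,0,0,0.03,1,0,0,0,0,0,0.03,1,0,0,0,0,0,0.03,1,0,0,0,0,0,0.03,1,0,0,0,0,0,0.03,1,0,0,0,0,0,0.03,1,0,0,0,0,0,0.03,1]'

```text
time: 19.6
tool_pos: [0.4203, 0.0878, 0.0142]
ee_rot: [3.14, -0.002, 1.568]
wrist_force: [-3.2, 0.2, 9.3]
width: 0.0005
finger_force: 4.5
```

```bash
python3 lev.py && python3 -c "
from bench import robot
print(robot.close_job())"
```

```text
19.6 [0.42027654 0.0877946  0.01424842] [ 3.13960075e+00 -2.20585562e-03  1.56776682e+00] [-3.20058741  0.15061821  9.32102374]
wrist 2885 [0.0342 0.0392 0.0399 0.0407]
side 67 [0.0303 0.0377 0.0388 0.041 ]
scene 35 [0.0357 0.04   0.0423 0.0453]
the job is handed in; nothing more can be done
None
```

I handed the job in at 19.6 s with all five nuts in the hopper, the scoop standing released in the tray, and the lever held at its third click (about 36 mm travel, about 9 N); no verdict came back, and I viewed 12 pictures, two over the limit of 10.

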